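Hold a moulded splint inside the curing chamber

TASK

Lift the orange splint out of its open mould by its upright stem, tilt it to pass it end first down through the lid opening of the curing chamber (the opening is shorter than the splint), and bring it level again inside. Finish while still holding it by the stem, level and about halfway between the chamber's floor and lid, under the opening and touching no part of the chamber. Do not force it against the chamber on the way, and leave the bottles, plaster roll and stapler where they are.

Things in the scene. Friction and masses are not known exactly. Their poses are not given: they have to be found in the camera images.
- splint: orange moulded splint: a flat strip 170 x 26 x 8 mm (its x, y, z) with a straight upright stem at its middle, 14 mm along x, 18 mm along y, whose flat top is 138 mm above the strip's underside. About 80 g (varies). Origin: centre of the strip's underside. x along the strip, z up along the stem. Both ends are alike. It starts lying in the mould, stem up.
- stem_top (a point): centre of the top of the splint's stem, 138 mm above the strip's underside on its z axis
- mould: fixed open aluminium mould block, 206 x 62 x 16 mm; cavity 174 x 30 mm, 10 mm deep, open at the top, its floor 6 mm above the desk. Origin: centre of its underside on the desk; x along the cavity
- chamber: fixed curing chamber standing on the desk: outside 260 x 124 x 136 mm (x, y, z); floor plate 6 mm thick, clear upright walls 5 mm thick (inside 250 x 114 mm), white opaque lid from 130 to 136 mm height with a rectangular opening 130 mm (x) by 64 mm (y), black-edged, at its middle. Inside height from floor to lid 124 mm. Origin: centre of its underside on the desk; x along its length, z up
- opening (a point): centre of the lid's opening, level with the lid's upper face, 136 mm above the desk
- iodine_bottle: bystander: small brown bottle with black dropper, 34 x 34 x 102 mm, standing loose; origin at the centre of its underside
- reagent_bottle: bystander: small brown dropper bottle with blue top, 25 x 25 x 80 mm, standing loose; origin at the centre of its underside
- plaster_roll: bystander: roll of skin-coloured plaster, 52 mm across, 25 mm high, lying loose; origin at the centre of its underside
- stapler: bystander: dark blue stapler, 34 x 135 x 46 mm, standing loose; origin at the centre of its underside

How it is judged:
By the outcome, as a careful person would: the job done as asked, in the order asked, and still so for the second after the job is handed in, while the arm keeps its last pose, push and grip.
It also fails if it takes over 53 s, if anything falls off the work surface, if the arm or the gripper's body presses on something with over 40 N, if the wrist force passes 120 N, or if a joint passes its speed limit or range.

ROBOT

A 6-joint arm with a two-finger parallel gripper is mounted at the origin on the work surface; the furniture and walls round the work are solid. World frame = base frame: x ahead of the robot, y to its left, z up, the work surface at z = 0. Lengths are in m, angles in rad, forces in N, time in s.
With the tool pointing down it reaches from about 0.275 to 0.825 m from the base axis. Payload 4.9 kg.
Tool frame: the origin (TCP) lies midway between the tips of the shut fingers; the grasp point (between the pads) lies 19 mm behind it; z points along the fingers, y is the direction in which the jaws open and shut (so a half turn about z gives the same grasp; the last joint's range is limited). The gripper opens to 85 mm and grips with 20 to 120 N. Pads are 22 mm wide; open, the fingers measure 114 mm over their backs; the gripper's body (76 mm by 85 mm) begins 54 mm behind the grasp point. The pads swing forward as they close: fully open they stand 13 mm farther back than shut.
Start: joints at [-0.134, 0.326, -0.193, 1.052, 0, 1.437], TCP at [0.55, 0, 0.231] pointing down, gripper open.
Joint ranges: [-2.65, 2.65], [-0.97, 1.79], [-1.3, 1.35], [-1.93, 2.1], [-1.47, 1.37], [-3.14, 3.14]. Speed limits (rad/s): [2.57, 2.57, 3.14, 3.14, 3.14, 3.14].

INTERFACE

Orientations are given as a rotation vector (axis times angle).
In Python, from cell import env gives the robot as it stands.
- The arm moves only by the tool carry_out, never from a script. Its argument "targets" is a list that holds one entry, the list of rows, each a list of 5 numbers: the shift along the tool's x, y, z in units of 0.5 m (1.0 is 0.5 m), then the turn about the tool's z in units of pi/2 rad (1.0 is pi/2 rad), then the opening, from 0 (shut) to 1 (fully open). In form: [[[x, y, z, roll, gripper], ...]]. A call has 1 to 12 rows; each row is the pose to reach, as a shift and turn from the pose commanded when the call began, along the tool's axes at that moment; what a row does not reach only later rows make up. A row lasts 1/10 s, in which the tool goes at most 50 mm and 8.59 degrees, less where a joint would pass 70% of its speed; a pose out of reach is approached as far as the arm can. A call with a number of a shift or a turn outside -1 to 1 is refused whole. A call with a gripper value outside its range is refused whole. The fingers move at their own pace and stop on an object; "force" is the grip in N (left out, the last holds). Time passes only in rows, so rows that repeat a pose let the fingers close. It gives the time, the measured TCP pose, the force and the opening at its end, in the units of the state.
- env.sense(): the state, without advancing time (a new reading comes with each control period).
- env.read_camera(name): name is "scene" or "side" or "wrist"; returns the picture (400x640x3 uint8, blue, green, red); there is no depth.
- env.camera_model(name): a dict with "mtx" (3x3 intrinsics, pixels), "pose" (4x4, takes a point from camera to world coordinates). Camera axes: x right, y down, z forward; pixel columns grow to the right and rows downward; lengths in m; the calibration is good to about 2 mm. A picture is of the moment at which its call begins: read the wrist's pose just before it. camera_model takes no time and is no camera call; for the wrist camera it gives the pose at the moment of the call.
- env.close_job(): hands the job in, once; it reports no verdict.
The state is a dict: "time_s": time; "q": joint angles; "qd": joint speeds; "joint_efforts": joint torques, N m; "tcp_pos": TCP position; "eef_rot": TCP orientation; "ft_force": force on the tool from outside, world axes, zero at the start; "ft_torque": the same for the moment, N m; "finger_gap": opening from 0.0 (shut) to 1.0 (fully open).
Only numpy, scipy, OpenCV 4.12 (cv2) and the standard library are available. Lean on these libraries where they do the work, as an engineer would, in place of code of your own. Each camera call takes 0.05 s, during which the arm holds its last target. There are 200 camera calls.

## Working session

There is one attempt and no reset: what is moved stays moved. The work goes in short steps, Python scripts to look and compute and a tool call to move; the robot and the scene stay as the last step left them, time stands still between calls to the robot, and variables do not carry over. Pictures are saved under pics/ and viewed, about 8 in all and at most 12, crops included, and the job is handed in when it is done.

Besides the shell and the picture viewer there is one more tool, called as name(argument=value, ...) on one line, values as JSON. carry_out: Moves the arm, as the interface text tells. Its arguments: {"type":"object","properties":{"targets":{"type":"array"},"force":{"type":"number"}},"required":["targets"]}

```bash
mkdir -p pics; cat > h.py <<'E'
import numpy as np, cv2, sys
from cell import env
def snap(n,f):
    m=env.camera_model(n); im=env.read_camera(n); cv2.imwrite(f'pics/{f}.png',im); np.savez(f'pics/{f}.npz',mtx=m['mtx'],pose=m['pose']); return im
def load(f):
    d=np.load(f'pics/{f}.npz'); return cv2.imread(f'pics/{f}.png'),d['mtx'],d['pose']
def plane(f,uv,z):
    _,K,T=load(f); uv=np.atleast_2d(uv).astype(float)
    r=np.c_[uv,np.ones(len(uv))]@np.linalg.inv(K).T@T[:3,:3].T; o=T[:3,3]
    return o+r*((z-o[2])/r[:,2])[:,None]
def proj(f,P):
    _,K,T=load(f); p=(np.atleast_2d(P)-T[:3,3])@T[:3,:3]@K.T; return p[:,:2]/p[:,2:]
E
python3 - <<'E'
from h import *
s=env.sense(); print(s['tcp_pos'],s['eef_rot'],s['ft_force'],s['finger_gap'])
for n in ('scene','side','wrist'):
    snap(n,n+'0'); m=env.camera_model(n); print(n,np.round(m['pose'],3).tolist(),m['mtx'][0][0])
E
```

```text
[5.49427091e-01 8.82323375e-05 2.30501976e-01] [-2.22049142e+00 -2.22045126e+00  1.62158359e-03] [-0.49261613 -0.01656785  0.05188161] 0.9989045154341466
scene [[0.509, -0.514, 0.69, -0.277], [-0.861, -0.311, 0.404, -0.332], [0.007, -0.8, -0.601, 0.89], [0.0, 0.0, 0.0, 1.0]] 415.7953132228827
side [[0.898, -0.293, 0.328, 0.186], [-0.44, -0.584, 0.682, -0.686], [-0.008, -0.757, -0.653, 0.921], [0.0, 0.0, 0.0, 1.0]] 426.35228624820104
wrist [[1.0, 0.001, -0.002, 0.549], [0.0, -0.96, -0.28, 0.072], [-0.002, 0.28, -0.96, 0.374], [0.0, 0.0, 0.0, 1.0]] 285.1368215051126
```

View pics/scene0.png

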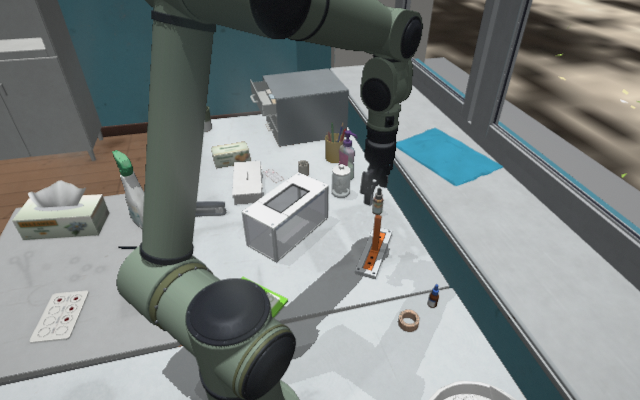

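View pics/side0.png

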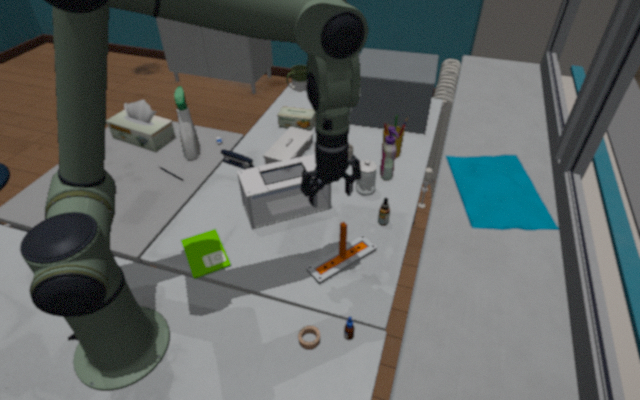

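```bash
python3 - <<'E'
from h import *
for f in ('scene0','side0'):
    im,_,_=load(f); h=cv2.cvtColor(im,cv2.COLOR_BGR2HSV)
    m=cv2.inRange(h,(3,170,110),(16,255,255))
    n,l,st,c=cv2.connectedComponentsWithStats(m)
    print(f,[(st[i].tolist()) for i in range(1,n) if st[i,4]>15])
a=cv2.imread('pics/scene0.png')[160:290,230:410]; b=cv2.imread('pics/side0.png')[150:290,225:405]
a=cv2.resize(a,None,fx=4.4,fy=4.4,interpolation=2)[:, :792]; cv2.imwrite('pics/c1.png',a)
cv2.imwrite('pics/c2.png',cv2.resize(b,None,fx=4.2,fy=4.2,interpolation=2))
E
```

```text
scene0 [[364, 233, 21, 37, 197]]
side0 [[346, 243, 21, 15, 108], [317, 257, 25, 16, 113]]
```

View pics/c1.png

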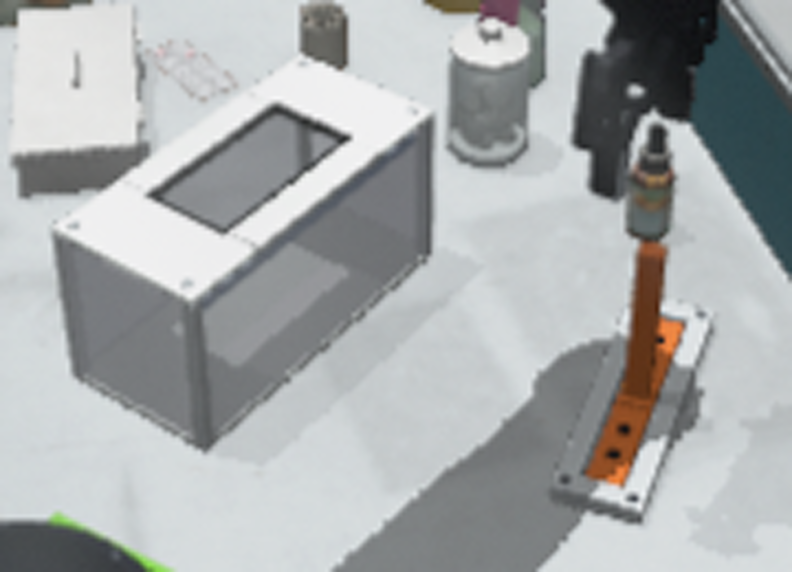

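View pics/c2.png

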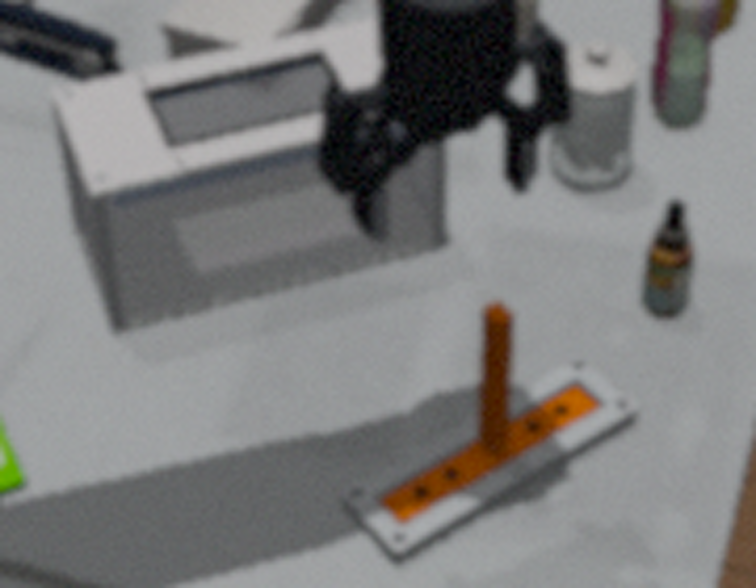

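```bash
cat > m.py <<'E'
from h import *
def S(p): return np.array(p,float)/4.4+[230,160]-.4
def D(p): return np.array(p,float)/4.2+[225,150]-.4
lid=plane('scene0',S([(53,228),(193,300),(433,112),(303,57)]),.136)
op=plane('scene0',S([(150,193),(222,231),(352,139),(277,105)]),.136)
def rep(n,P):
    c=P.mean(0); e=[np.linalg.norm(P[i]-P[i-1]) for i in range(4)]
    print(n,c.round(4),'edges',np.round(e,3),'ang',[round(float(np.degrees(np.arctan2(*(P[i]-P[i-1])[1::-1]))),1) for i in range(4)])
rep('lid',lid);rep('op',op)
rep('mould scene',plane('scene0',S([(553,490),(640,510),(713,318),(625,305)]),.016))
rep('mould side',plane('side0',D([(350,498),(398,550),(635,405),(578,365)]),.016))
rep('strip side',plane('side0',D([(382,500),(405,521),(602,405),(583,387)]),.014))
rep('iod','') if 0 else None
print('near end scene',plane('scene0',S([(583,475),(622,485)]),.014).mean(0))
a=plane('scene0',S([(651,246)]),.144)[0];b=plane('side0',D([(498,308)]),.144)[0]; print('stem',a,b)
print('iodine base',plane('side0',D([(665,312)]),0.0))
E
python3 m.py
```

```text
lid [0.5341 0.2785 0.136 ] edges [0.257 0.122 0.256 0.12 ] ang [173.9, -95.1, -5.6, 84.5]
op [0.5363 0.2801 0.136 ] edges [0.131 0.066 0.133 0.069] ang [173.6, -97.2, -7.7, 83.9]
mould scene [ 5.8e-01 -1.0e-04  1.6e-02] edges [0.193 0.057 0.198 0.064] ang [-168.4, -76.6, 9.9, 108.2]
mould side [5.889e-01 1.000e-04 1.600e-02] edges [0.197 0.053 0.203 0.052] ang [-169.1, -79.9, 11.0, 107.2]
strip side [0.5909 0.0012 0.014 ] edges [0.17  0.023 0.168 0.021] ang [-170.5, -75.6, 10.3, 98.4]
near end scene [ 0.5035656  -0.01327488  0.014     ]
stem [0.58912355 0.00341133 0.144     ] [0.59007333 0.0052493  0.144     ]
iodine base [[0.77242921 0.07490606 0.        ]]
```

carry_out(targets=[[[0.006, 0.08, 0, 0.3, 1], [0.006, 0.08, 0, 0.6, 1], [0.006, 0.08, 0, 0.883, 1], [0.006, 0.08, 0, 0.883, 1], [0.006, 0.08, 0, 0.883, 1], [0.006, 0.08, 0, 0.883, 1], [0.006, 0.08, 0, 0.883, 1], [0.006, 0.08, 0, 0.883, 1], [0.006, 0.08, 0, 0.883, 1], [0.006, 0.08, 0, 0.883, 1], [0.006, 0.08, 0, 0.883, 1], [0.006, 0.08, 0, 0.883, 1]]], force=20)

```text
time_s: 1.35
tcp_pos: [0.5898, 0.003, 0.231]
eef_rot: [-3.128, -0.29, 0.001]
ft_force: [0.6, -0.0, 0.3]
finger_gap: 1.002
```

```bash
python3 - <<'E'
from h import *
from scipy.spatial.transform import Rotation as R
s=env.sense(); print(s['tcp_pos'],s['q'],R.from_rotvec(s['eef_rot']).as_matrix().round(3).tolist(),s['ft_force'],s['time_s'])
snap('wrist','w1')
print(proj('w1',[[.589,.003,.144],[.5054,-.0133,.014],[.6726,.0177,.014]]))
E
```

```text
[0.58983859 0.00302183 0.23104629] [-1.19981750e-01  4.00798421e-01 -8.29980550e-02  1.08753016e+00
  9.98708246e-07  2.83694541e+00] [[0.983, 0.184, -0.001], [0.184, -0.983, 0.0], [-0.001, -0.0, -1.0]] [ 0.55097347 -0.0116757   0.33645512] 1.35
[[317.04919626 208.48396064]
 [317.25108745 240.0808271 ]
 [317.5720509  108.82920959]]
```

View pics/w1.png

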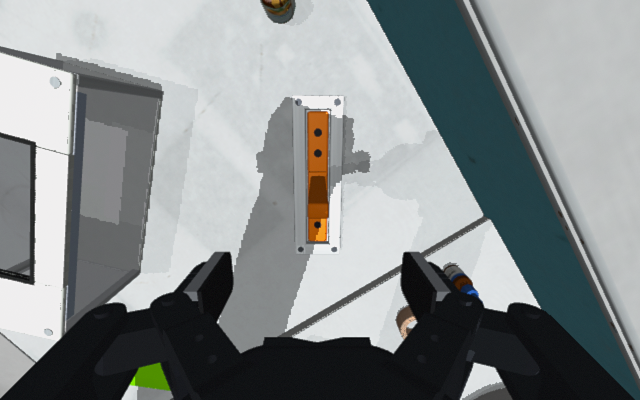

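carry_out(targets=[[[0, 0, 0, -1, 1], [0, 0, 0, -1, 1], [0, 0, 0, -1, 1], [0, 0, 0, -1, 1], [0, 0, 0, -1, 1], [0, 0, 0, -1, 1], [0, 0, 0, -1, 1], [0, 0, 0, -1, 1], [0, 0, 0, -1, 1], [0, 0, 0, -1, 1], [0, 0, 0, -1, 1], [0, 0, 0, -1, 1]]])

```text
time_s: 2.6
tcp_pos: [0.59, 0.003, 0.2312]
eef_rot: [-2.008, -2.416, 0.0]
ft_force: [0.5, 0.6, -0.4]
finger_gap: 1.0
```

carry_out(targets=[[[0, 0, 0, -1, 1], [0, 0, 0, -1, 1], [0, 0, 0, -1, 1], [0, 0, 0, -1, 1], [0, 0, 0, -1, 1], [0, 0, 0, -1, 1], [0, 0, 0, -1, 1], [0, 0, 0, -1, 1], [0, 0, 0, -1, 1], [0, 0, 0, -1, 1], [0, 0, 0, -1, 1], [0, 0, 0, -1, 1]]])

```text
time_s: 3.8
tcp_pos: [0.59, 0.003, 0.2312]
eef_rot: [0.286, -3.128, -0.0]
ft_force: [-0.0, -0.0, -0.3]
finger_gap: 1.001
```

```bash
python3 - <<'E'
from h import *
from scipy.spatial.transform import Rotation as R
s=env.sense(); print(s['tcp_pos'],s['q'],R.from_rotvec(s['eef_rot']).as_matrix().round(3).tolist(),s['ft_force'],s['time_s'])
im=snap('wrist','w2')
h=cv2.cvtColor(im,cv2.COLOR_BGR2HSV); m=cv2.inRange(h,(3,150,60),(18,255,255))
c=max(cv2.findContours(m,0,1)[0],key=cv2.contourArea); r=cv2.minAreaRect(c);b=cv2.boxPoints(r); print(b.round(1).tolist())
print(plane('w2',b,.014).round(4).tolist(), cv2.minAreaRect(plane('w2',c[:,0],.014)[:,:2].astype('f4')*1000))
print(proj('w2',[[.589,.003,.144],[.5054,-.0133,.014],[.6726,.0177,.014]]))
E
```

```text
[0.58998025 0.00298773 0.2312276 ] [-1.20013192e-01  4.00647281e-01 -8.27567791e-02  1.08753032e+00
  5.94667449e-06 -3.02332317e-01] [[-0.983, -0.181, -0.0], [-0.181, 0.983, 0.0], [0.0, 0.0, -1.0]] [-0.02796689 -0.01504587 -0.31113475] 3.8
[[306.0, 109.0], [326.0, 109.0], [326.0, 238.0], [306.0, 238.0]]
[[0.5069, -0.0248, 0.014], [0.5025, -0.0012, 0.014], [0.6662, 0.0306, 0.014], [0.6712, 0.0038, 0.014]] ((586.785400390625, 1.5978164672851562), (166.77639770507812, 25.436626434326172), 10.408927917480469)
[[316.08071617 209.3606987 ]
 [315.62301322 109.56261976]
 [315.8274452  240.67447274]]
```

carry_out(targets=[[[0.004, -0.001, 0.05, 0, 1], [0.004, -0.001, 0.1, 0, 1], [0.004, -0.001, 0.16, 0, 1], [0.004, -0.001, 0.21, 0, 1], [0.004, -0.001, 0.236, 0, 1], [0.004, -0.001, 0.236, 0, 1], [0.004, -0.001, 0.236, 0, 0.5], [0.004, -0.001, 0.236, 0, 0.2], [0.004, -0.001, 0.236, 0, 0], [0.004, -0.001, 0.236, 0, 0], [0.004, -0.001, 0.236, 0, 0], [0.004, -0.001, 0.236, 0, 0]]], force=20)

```text
time_s: 5.05
tcp_pos: [0.5886, 0.002, 0.114]
eef_rot: [-0.288, 3.127, -0.001]
ft_force: [-0.4, -0.8, 4.9]
finger_gap: 0.209
```

carry_out(targets=[[[0, 0, 0, 0, 0], [0, 0, 0, 0, 0], [0, 0, 0, 0, 0]]], force=20)

```text
time_s: 5.35
tcp_pos: [0.5886, 0.002, 0.114]
eef_rot: [-0.288, 3.127, -0.001]
ft_force: [-1.1, -1.6, 4.8]
finger_gap: 0.21
```

carry_out(targets=[[[-0.006, 0, -0.001, 0, 0], [-0.01, 0, -0.003, 0, 0], [-0.015, 0, -0.006, 0, 0], [-0.02, 0, -0.01, 0, 0], [-0.027, 0, -0.014, 0, 0], [-0.033, 0, -0.017, 0, 0], [-0.039, 0, -0.02, 0, 0], [-0.045, 0, -0.023, 0, 0], [-0.051, 0, -0.026, 0, 0], [-0.051, 0, -0.026, 0, 0]]])

```text
time_s: 6.35
tcp_pos: [0.6141, 0.007, 0.1265]
eef_rot: [-0.288, 3.127, 0.0]
ft_force: [-2.5, -0.4, 2.1]
finger_gap: 0.207
```

```bash
python3 - <<'E'
from h import *
s=env.sense(); print(s['tcp_pos'],s['ft_force'],s['ft_torque'],s['finger_gap'])
a=snap('side','s2')[190:300,280:420]; cv2.imwrite('pics/c3.png',cv2.resize(a,None,fx=5,fy=5,interpolation=2))
E
```

```text
[0.61411857 0.0069552  0.1264752 ] [-2.47679813 -0.35320027  2.14004605] [-0.16686611  0.70060608 -0.01483105] 0.20688085503244713
```

View pics/c3.png

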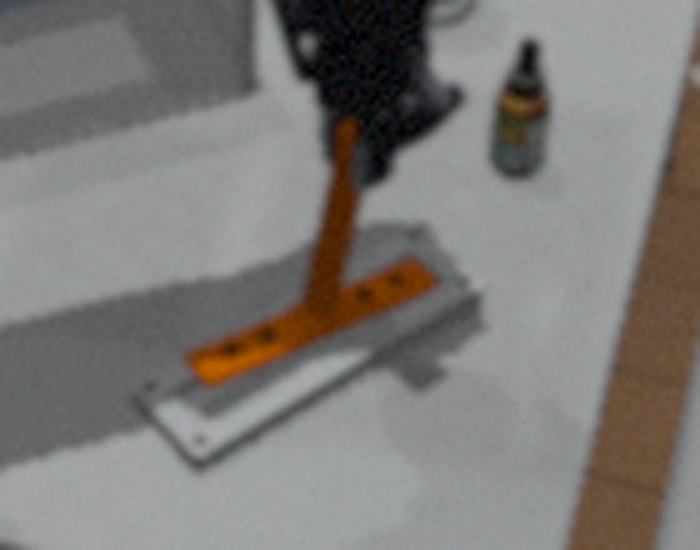

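carry_out(targets=[[[-0.006, 0, -0.002, 0, 0], [-0.012, 0, -0.005, 0, 0], [-0.018, 0, -0.007, 0, 0], [-0.024, 0, -0.009, 0, 0], [-0.03, 0, -0.011, 0, 0], [-0.036, 0, -0.013, 0, 0], [-0.042, 0, -0.015, 0, 0], [-0.048, 0, -0.017, 0, 0], [-0.055, 0, -0.019, 0, 0], [-0.061, 0, -0.02, 0, 0], [-0.061, 0, -0.02, 0, 0]]])

```text
time_s: 7.5
tcp_pos: [0.6438, 0.0125, 0.1363]
eef_rot: [-0.289, 3.128, 0.0]
ft_force: [-0.6, -0.0, -0.2]
finger_gap: 0.207
```

carry_out(targets=[[[0, 0, 0, 0, 0], [0.002, 0, -0.01, 0, 0], [0.004, 0, -0.03, 0, 0], [0.004, 0, -0.08, 0, 0], [0.004, 0, -0.14, 0, 0], [0.004, 0, -0.2, 0, 0], [0.004, 0, -0.26, 0, 0], [0.004, 0, -0.32, 0, 0], [0.004, 0, -0.36, 0, 0], [0.004, 0, -0.36, 0, 0], [0.004, 0, -0.36, 0, 0]]], force=60)

```text
time_s: 8.6
tcp_pos: [0.6415, 0.012, 0.3167]
eef_rot: [-0.288, 3.127, -0.0]
ft_force: [-0.4, -0.1, -1.1]
finger_gap: 0.199
```

```bash
python3 - <<'E'
from h import *
s=env.sense(); print(s['tcp_pos'],s['q'],s['ft_force'],s['ft_torque'],s['finger_gap'],s['time_s'])
a=snap('side','s3'); b=snap('scene','sc3')
cv2.imwrite('pics/c4.png',np.vstack([cv2.resize(a[90:290,220:440],None,fx=3,fy=3,interpolation=2)[:, :660]]))
E
```

```text
[0.64146211 0.01203693 0.31670067] [-9.62773311e-02  4.70598779e-01  2.41068585e-01  1.33969769e+00
  1.45185954e-04 -2.80054345e-01] [-0.42891458 -0.11757569 -1.07047567] [0.05651283 0.06550306 0.00627799] 0.1993537534873853 8.6
```

View pics/c4.png

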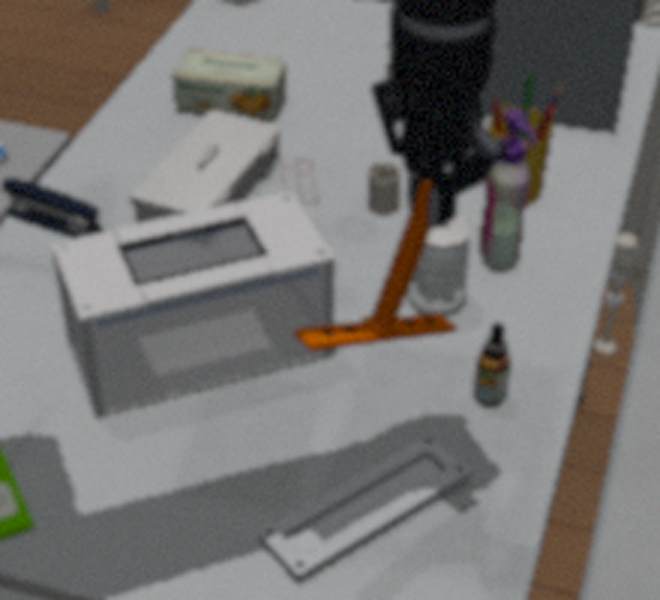

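```bash
cat >> h.py <<'E'
def vplane(f,uv,p0,yaw):  # rays onto vertical plane through p0 along yaw
    _,K,T=load(f); uv=np.atleast_2d(uv).astype(float); n=np.array([-np.sin(yaw),np.cos(yaw),0])
    r=np.c_[uv,np.ones(len(uv))]@np.linalg.inv(K).T@T[:3,:3].T; o=T[:3,3]
    return o+r*(((p0-o)@n)/(r@n))[:,None]
def rep(n,P):
    c=P.mean(0); e=[np.linalg.norm(P[i]-P[i-1]) for i in range(4)]
    print(n,c.round(4),'edges',np.round(e,3),'ang',[round(float(np.degrees(np.arctan2(*(P[i]-P[i-1])[1::-1]))),1) for i in range(4)])
E
python3 - <<'E'
from h import *
C=lambda p: np.array(p,float)/3+[220,90]-.33
rep('op',plane('side3' if 0 else 's3',C([(122,250),(241,220),(265,253),(143,280)]),.136))
rep('lid',plane('s3',C([(55,245),(283,197),(333,262),(95,315)]),.136))
s=env.sense();y=np.radians(10.4)
P=vplane('s3',C([(303,339),(452,325),(428,183),(384,330)]),s['tcp_pos'],y)
print(P.round(4)); d=P[1]-P[0]; print(np.linalg.norm(d),np.degrees(np.arcsin(d[2]/np.linalg.norm(d))))
for f in ('s3','sc3'):
    im,_,_=load(f); h=cv2.cvtColor(im,cv2.COLOR_BGR2HSV); m=cv2.inRange(h,(3,150,70),(16,255,255))
    c=max(cv2.findContours(m,0,1)[0],key=cv2.contourArea)[:,0]
    Q=vplane(f,c,s['tcp_pos'],y); t=Q[:,0]*np.cos(y)+Q[:,1]*np.sin(y)
    for i in (t.argmin(),t.argmax(),Q[:,2].argmax()): print(f,c[i],Q[i].round(4))
E
```

```text
op [0.5382 0.2815 0.136 ] edges [0.055 0.128 0.062 0.126] ang [91.7, -3.3, -91.4, 173.4]
lid [0.5366 0.2773 0.136 ] edges [0.122 0.245 0.123 0.241] ang [89.9, -6.7, -91.9, 173.1]
[[ 0.5173 -0.0105  0.2558]
 [ 0.6775  0.0189  0.1855]
 [ 0.6372  0.0115  0.3528]
 [ 0.5999  0.0046  0.2211]]
0.1773637792108509 -23.352736071428946
s3 [319 201] [ 0.5126 -0.0114  0.2636]
s3 [369 199] [0.673  0.0181 0.1844]
s3 [361 150] [0.6329 0.0107 0.3565]
sc3 [380 183] [ 5.720e-01 -5.000e-04  2.678e-01]
sc3 [390 158] [0.6782 0.019  0.283 ]
sc3 [386 145] [0.5986 0.0044 0.3674]
```

carry_out(targets=[[[0.005, 0.03, 0, 0.02, 0], [0.01, 0.08, 0, 0.04, 0], [0.017, 0.14, 0, 0.06, 0], [0.024, 0.2, 0, 0.08, 0], [0.031, 0.26, 0, 0.1, 0], [0.038, 0.32, 0, 0.12, 0], [0.045, 0.38, 0, 0.14, 0], [0.052, 0.44, 0, 0.16, 0], [0.058, 0.49, 0, 0.175, 0], [0.062, 0.53, 0, 0.185, 0], [0.065, 0.55, 0, 0.187, 0], [0.065, 0.55, 0, 0.187, 0]]])

```text
time_s: 9.9
tcp_pos: [0.5581, 0.2772, 0.3151]
eef_rot: [-0.169, -3.135, 0.001]
ft_force: [0.3, 0.3, -0.5]
finger_gap: 0.2
```

```bash
python3 - <<'E'
from h import *
from scipy.spatial.transform import Rotation as R
s=env.sense(); print(s['tcp_pos'],R.from_rotvec(s['eef_rot']).as_matrix().round(4).tolist(),s['q'],s['ft_force'],s['time_s'])
a=snap('side','s4'); snap('scene','sc4'); b=snap('wrist','w4')
cv2.imwrite('pics/c5.png',np.vstack([cv2.resize(a[70:250,200:420],(660,540),interpolation=2)]))
cv2.imwrite('pics/c6.png',np.hstack([b[:,100:540], cv2.resize(cv2.imread('pics/sc4.png')[100:300,210:390],(360,400))]))
E
```

```text
[0.5581441  0.27724826 0.31510758] [[-0.9942, 0.1076, -0.0018], [0.1076, 0.9942, -0.0007], [0.0018, -0.0009, -1.0]] [ 3.42673258e-01  4.35245612e-01  1.82049288e-01  1.31957373e+00
 -3.57258543e-05  4.50531098e-01] [ 0.33188184  0.26412364 -0.54676439] 9.9
```

View pics/c6.png

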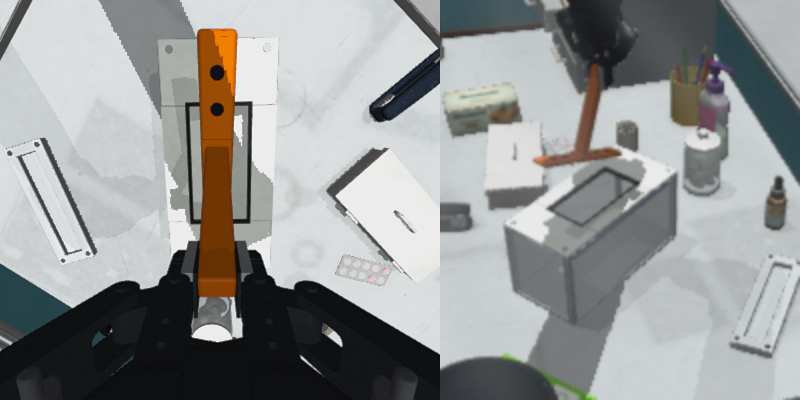

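```bash
python3 - <<'E'
from h import *
im,_,_=load('w4'); g=im.max(2)
m=(g<70).astype('u1')
for r in (115,150,210): print(r,[int(x) for x in np.where(m[r,270:360])[0]+270])
for c in (292,296,344,348): print(c,[int(x) for x in np.where(m[90:235,c])[0]+90])
rep('op',plane('w4',[(289,105),(351,105),(351,222),(289,222)],.136))
s=env.sense();y=np.radians(-6.3)
im,_,_=load('s4'); h=cv2.cvtColor(im,cv2.COLOR_BGR2HSV); k=cv2.inRange(h,(3,150,70),(16,255,255))
c=max(cv2.findContours(k,0,1)[0],key=cv2.contourArea)[:,0]
Q=vplane('s4',c,s['tcp_pos'],y)
for i in (Q[:,0].argmin(),Q[:,0].argmax(),Q[:,2].argmin(),Q[:,2].argmax()): print(c[i],Q[i].round(4))
E
```

```text
115 [286, 287, 288, 315, 316, 317, 318, 319, 348, 349, 350, 351]
150 [287, 288, 289, 290, 348, 349, 350]
210 [290, 291, 292, 347, 348, 349]
292 [103, 104, 105, 195, 196, 197, 198, 199, 200, 201, 202, 203, 204, 205, 206, 207, 208, 209, 210, 211, 212, 213, 214, 215, 216, 217, 218, 219, 220, 221, 222, 223]
296 [102, 103, 104, 105, 220, 221, 222, 223]
344 [102, 103, 104, 219, 220, 221, 222]
348 [102, 103, 104, 105, 107, 109, 110, 111, 112, 113, 114, 115, 116, 117, 118, 119, 120, 121, 122, 123, 124, 125, 126, 127, 128, 129, 130, 131, 132, 133, 134, 135, 136, 137, 138, 139, 140, 141, 142, 143, 144, 145, 146, 147, 148, 149, 150, 151, 152, 153, 154, 155, 156, 157, 158, 159, 160, 161, 162, 163, 164, 165, 166, 167, 168, 169, 170, 171, 172, 173, 174, 175, 176, 177, 178, 179, 180, 181, 182, 183, 184, 185, 186, 187, 188, 189, 190, 191, 192, 193, 194, 195, 196, 197, 198, 199, 200, 201, 202, 203, 204, 205, 206, 207, 208, 209, 210, 211, 212, 213, 214, 215, 216, 217, 218, 219, 220, 221, 222]
op [0.5364 0.2821 0.136 ] edges [0.133 0.066 0.133 0.074] ang [172.2, 83.7, -4.4, -96.2]
[245 147] [0.4324 0.2895 0.2579]
[299 154] [0.586  0.2726 0.1966]
[299 156] [0.5857 0.2726 0.1895]
[283 117] [0.5457 0.277  0.3289]
```

carry_out(targets=[[[0, 0.002, 0.02, 0, 0], [0, 0.002, 0.05, 0, 0], [0, 0.002, 0.08, 0, 0], [0, 0.002, 0.11, 0, 0], [0, 0.002, 0.14, 0, 0], [0, 0.002, 0.165, 0, 0], [0, 0.002, 0.18, 0, 0], [0, 0.002, 0.182, 0, 0], [0, 0.002, 0.182, 0, 0]]])

```text
time_s: 10.95
tcp_pos: [0.5593, 0.2773, 0.2254]
eef_rot: [0.173, 3.137, 0.0]
ft_force: [0.1, -0.6, -0.6]
finger_gap: 0.198
```

```bash
python3 - <<'E'
from h import *
s=env.sense(); print(s['tcp_pos'],s['eef_rot'],s['ft_force'],s['time_s'])
a=snap('side','s5'); b=snap('scene','sc5')
cv2.imwrite('pics/c7.png',np.hstack([cv2.resize(a[100:250,220:360],(420,450),interpolation=2),cv2.resize(b[130:280,220:345],(375,450),interpolation=2)]))
E
```

```text
[0.55929928 0.27733706 0.22541509] [1.72959676e-01 3.13666569e+00 8.77181454e-05] [ 0.05091663 -0.62114218 -0.59852262] 10.95
```

View pics/c7.png

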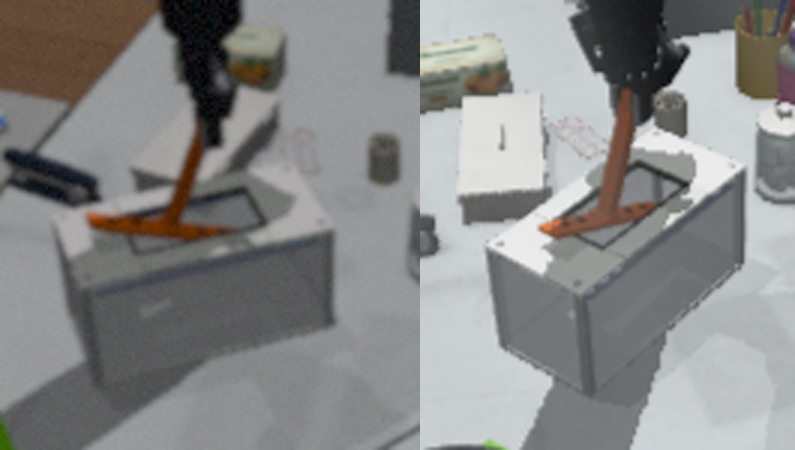

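carry_out(targets=[[[-0.02, 0.001, 0, 0, 0], [-0.04, 0.001, 0, 0, 0], [-0.06, 0.001, 0, 0, 0], [-0.08, 0.001, 0, 0, 0], [-0.095, 0.001, 0, 0, 0], [-0.104, 0.001, 0, 0, 0], [-0.104, 0.001, 0, 0, 0]]])

```text
time_s: 11.75
tcp_pos: [0.6115, 0.272, 0.2249]
eef_rot: [-0.173, -3.137, 0.0]
ft_force: [-0.1, 0.6, -0.8]
finger_gap: 0.195
```

```bash
python3 - <<'E'
from h import *
s=env.sense(); print(s['tcp_pos'],s['ft_force'],s['ft_torque'],s['time_s'])
a=snap('side','s6'); b=snap('scene','sc6')
y=np.radians(-6.3); u=np.array([np.cos(y),np.sin(y),0]); o=np.array([.5363,.2805,0])
for f in ('s6','sc6'):
    im,_,_=load(f); h=cv2.cvtColor(im,cv2.COLOR_BGR2HSV); k=cv2.inRange(h,(2,120,60),(16,255,255))
    c=max(cv2.findContours(k,0,1)[0],key=cv2.contourArea)[:,0]; Q=vplane(f,c,s['tcp_pos'],y); t=(Q-o)@u
    print(f,'high end local x',t.min().round(4),'z',Q[t.argmin(),2].round(4),'top',t[Q[:,2].argmax()].round(4),Q[:,2].max().round(4))
cv2.imwrite('pics/c8.png',np.hstack([cv2.resize(a[100:250,220:360],(420,450),interpolation=2),cv2.resize(b[130:280,220:345],(375,450),interpolation=2)]))
E
```

```text
[0.61147126 0.2720019  0.22492246] [-0.0989043   0.6439301  -0.84298099] [ 0.01868962 -0.05348714 -0.0318463 ] 11.75
s6 high end local x -0.615 z 0.4502 top -0.4933 0.5792
sc6 high end local x 0.0012 z 0.1396 top 0.0638 0.2607
```

View pics/c8.png

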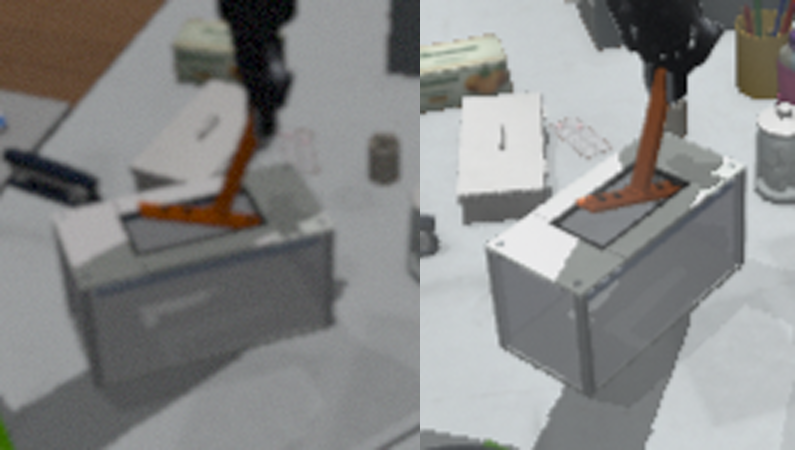

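```bash
python3 - <<'E'
from h import *
s=env.sense();y=np.radians(-6.3); u=np.array([np.cos(y),np.sin(y),0]); o=np.array([.5363,.2805,0])
for f,uv in (('s6',[(140/3+220,209/3+100)]),('sc6',[(580/3-420/3+220,204/3+130)])):
    Q=vplane(f,uv,s['tcp_pos'],y); print(f,((Q-o)@u).round(4),Q.round(4))
E
```

```text
s6 [-0.0504] [[0.4862 0.2859 0.1637]]
sc6 [-0.0568] [[0.4799 0.2866 0.1664]]
```

carry_out(targets=[[[0, 0, 0.012, 0, 0], [0, 0, 0.027, 0, 0], [0, 0, 0.042, 0, 0], [0, 0, 0.057, 0, 0], [0, 0, 0.072, 0, 0], [0, 0, 0.086, 0, 0], [0, 0, 0.092, 0, 0], [0, 0, 0.092, 0, 0]]])

```text
time_s: 12.65
tcp_pos: [0.6105, 0.2721, 0.1786]
eef_rot: [-0.173, -3.136, 0.001]
ft_force: [0.1, -0.4, -0.9]
finger_gap: 0.199
```

carry_out(targets=[[[0.01, 0, 0, 0, 0], [0.022, 0, 0, 0, 0], [0.034, 0, 0, 0, 0], [0.046, 0, 0, 0, 0], [0.058, 0, 0, 0, 0], [0.068, 0, 0, 0, 0], [0.068, 0, 0, 0, 0]]])

```text
time_s: 13.35
tcp_pos: [0.5763, 0.2761, 0.1794]
eef_rot: [-0.172, -3.137, 0.0]
ft_force: [-0.3, 0.2, 0.2]
finger_gap: 0.199
```

```bash
python3 - <<'E'
from h import *
s=env.sense(); print(s['tcp_pos'],s['ft_force'],s['ft_torque'],s['time_s'])
a=snap('side','s7'); b=snap('scene','sc7')
cv2.imwrite('pics/c9.png',np.hstack([cv2.resize(a[100:250,220:360],(420,450),interpolation=2),cv2.resize(b[130:280,220:345],(375,450),interpolation=2)]))
E
```

```text
[0.57628151 0.27613738 0.17944823] [-0.34442619  0.18822219  0.24270208] [ 0.00596258 -0.01939848  0.02664573] 13.35
```

View pics/c9.png

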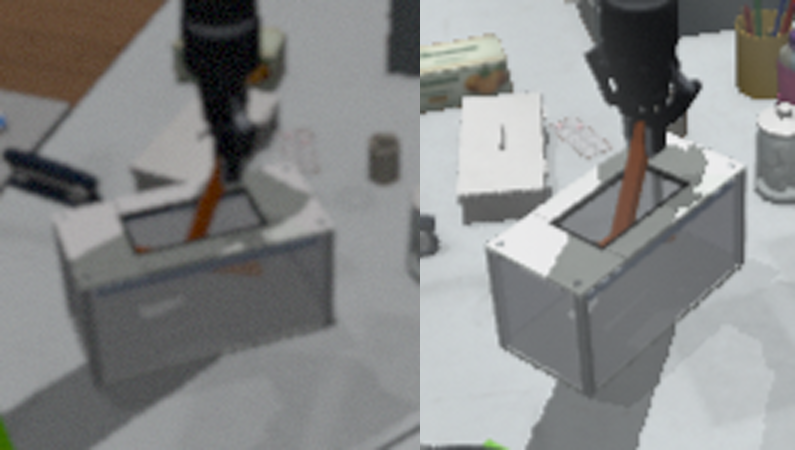

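carry_out(targets=[[[0, 0, 0, 0, 0], [0, 0, -0.006, 0, 0], [0, 0, -0.012, 0, 0], [0, 0, -0.016, 0, 0], [0.003, 0, -0.021, 0, 0], [0.006, 0, -0.026, 0, 0], [0.009, 0, -0.03, 0, 0], [0.012, 0, -0.034, 0, 0], [0.012, 0, -0.034, 0, 0]]], force=20)

```text
time_s: 14.35
tcp_pos: [0.5713, 0.2766, 0.1965]
eef_rot: [0.172, 3.136, -0.0]
ft_force: [1.3, -0.4, -4.4]
finger_gap: 0.2
```

carry_out(targets=[[[0.003, 0, -0.004, 0, 0], [0.006, 0, -0.008, 0, 0], [0.009, 0, -0.012, 0, 0], [0.012, 0, -0.015, 0, 0], [0.012, 0, -0.015, 0, 0]]])

```text
time_s: 14.85
tcp_pos: [0.5649, 0.2773, 0.2041]
eef_rot: [-0.172, -3.137, -0.0]
ft_force: [1.0, -0.4, -3.2]
finger_gap: 0.196
```

```bash
python3 - <<'E'
from h import *
s=env.sense(); print(s['tcp_pos'],s['ft_force'],s['ft_torque'],s['time_s'])
y=np.radians(-6.3)
for f in ('s7',):pass
snap('side','s8'); snap('scene','sc8')
for f in ('s7','s8','sc7','sc8'):
    im,_,_=load(f); h=cv2.cvtColor(im,cv2.COLOR_BGR2HSV); k=cv2.inRange(h,(2,130,60),(16,255,255)); k[:,:230]=0;k[:,350:]=0;k[:120]=0;k[280:]=0
    c=max(cv2.findContours(k,0,1)[0],key=cv2.contourArea)[:,0]
    P=vplane(f,c,s['tcp_pos'],y)
    P=P[(P[:,2]>.14)&(P[:,2]<.2)]; L=cv2.fitLine(P[:,[0,2]].astype('f4'),2,0,.01,.01).ravel(); print(f,len(P),'stem lean',np.degrees(np.arctan(L[0]/L[1])))
E
```

```text
[0.564888   0.27732968 0.20406565] [ 0.95409242 -0.36900382 -3.1878537 ] [-0.10454966 -0.74944817  0.02053661] 14.85
s7 31 stem lean 22.290852
s8 35 stem lean 16.654018
sc7 29 stem lean 12.920318Traceback (most recent call last):
  File "<stdin>", line 10, in <module>
cv2.error: OpenCV(4.12.0) /io/opencv/modules/imgproc/src/linefit.cpp:50: error: (-215:Assertion failed) count > 0 in function 'fitLine2D_wods'
```

carry_out(targets=[[[0.004, 0, -0.005, 0, 0], [0.008, 0, -0.009, 0, 0], [0.012, 0, -0.013, 0, 0], [0.016, 0, -0.017, 0, 0], [0.02, 0, -0.021, 0, 0], [0.024, 0, -0.025, 0, 0], [0.028, 0, -0.029, 0, 0], [0.032, 0, -0.033, 0, 0], [0.037, 0, -0.037, 0, 0], [0.043, 0, -0.041, 0, 0], [0.043, 0, -0.041, 0, 0]]])

```text
time_s: 16.05
tcp_pos: [0.5435, 0.2798, 0.2248]
eef_rot: [0.172, 3.137, 0.0]
ft_force: [1.7, -0.2, -4.2]
finger_gap: 0.198
```

```bash
cat > lean.py <<'E'
from h import *
n=sys.argv[1]; s=env.sense(); print(s['tcp_pos'],s['ft_force'],s['ft_torque'],s['time_s'])
y=np.radians(-6.3); f='L'+n; im=snap('side',f); snap('scene','M'+n)
h=cv2.cvtColor(im,cv2.COLOR_BGR2HSV); k=cv2.inRange(h,(2,130,60),(16,255,255)); k[:,:230]=0;k[:,350:]=0;k[:120]=0;k[280:]=0
c=max(cv2.findContours(k,0,1)[0],key=cv2.contourArea)[:,0]; P=vplane(f,c,s['tcp_pos'],y); print(len(P),P[:,2].min(),P[:,2].max())
P=P[(P[:,2]>.145)&(P[:,2]<.22)]; t=P[:,0]*np.cos(y)+P[:,1]*np.sin(y)
L=cv2.fitLine(np.c_[t,P[:,2]].astype('f4'),2,0,.01,.01).ravel(); print('lean',np.degrees(np.arctan(L[0]/L[1])))
E
python3 lean.py a
```

```text
[0.54352816 0.27977076 0.22475732] [ 1.72157367 -0.21650479 -4.2396247 ] [-0.15654548 -0.74617135 -0.04765513] 16.05
127 0.11290617599848529 0.21702026362580362
lean 2.003483
```

carry_out(targets=[[[0.003, 0, -0.002, 0, 0], [0.006, 0, -0.004, 0, 0], [0.009, 0, -0.006, 0, 0], [0.012, 0, -0.008, 0, 0], [0.012, 0, -0.008, 0, 0]]])

```text
time_s: 16.65
tcp_pos: [0.5375, 0.2804, 0.2285]
eef_rot: [-0.172, -3.137, -0.0]
ft_force: [1.9, -0.2, -2.5]
finger_gap: 0.199
```

```bash
python3 lean.py b
```

```text
[0.53751905 0.28037617 0.22850918] [ 1.89057732 -0.229733   -2.48639525] [-0.05800339 -0.67022008  0.0036059 ] 16.65
129 0.11381953356099106 0.21848831122632628
lean 1.0571672
```

carry_out(targets=[[[0, 0, -0.001, 0, 0], [0, 0, -0.002, 0, 0], [0, 0, -0.003, 0, 0], [0, 0, -0.003, 0, 0]]])

```text
time_s: 17.15
tcp_pos: [0.537, 0.2803, 0.2289]
eef_rot: [-0.172, -3.135, 0.001]
ft_force: [0.5, 0.1, -9.0]
finger_gap: 0.197
```

carry_out(targets=[[[0, 0, -0.001, 0, 0], [0, 0, -0.002, 0, 0], [0, 0, -0.002, 0, 0]]])

```text
time_s: 17.45
tcp_pos: [0.5362, 0.2803, 0.2295]
eef_rot: [-0.172, -3.133, 0.001]
ft_force: [-3.2, 1.1, -13.5]
finger_gap: 0.199
```

```bash
python3 lean.py c
```

```text
[0.53623156 0.28027215 0.22953343] [ -3.22956027   1.05676158 -13.49664552] [ 0.33772913  0.0046939  -0.03384867] 17.45
128 0.11439904587829852 0.22137789965283283
lean 0.56430084
```

carry_out(targets=[[[0, 0, 0.004, 0, 0], [0, 0, 0.01, 0, 0], [0, 0, 0.025, 0, 0], [0, 0, 0.045, 0, 0], [0, 0, 0.065, 0, 0], [0, 0, 0.085, 0, 0], [0, 0, 0.105, 0, 0], [0, 0, 0.116, 0, 0], [0, 0, 0.118, 0, 0], [0, 0, 0.118, 0, 0], [0, 0, 0.118, 0, 0]]], force=40)

```text
time_s: 18.65
tcp_pos: [0.5382, 0.2804, 0.1722]
eef_rot: [0.173, 3.136, 0.001]
ft_force: [0.0, -0.1, 0.9]
finger_gap: 0.2
```

```bash
python3 lean.py d; python3 - <<'E'
from h import *
a=load('Ld')[0]; b=load('Md')[0]
cv2.imwrite('pics/c10.png',np.hstack([cv2.resize(a[115:235,225:345],(420,420),interpolation=2),cv2.resize(b[160:270,235:340],(370,420),interpolation=2)]))
E
```

```text
[0.53819104 0.280441   0.17222464] [ 0.04719985 -0.07948715  0.89910877] [-0.01797945  0.04277194 -0.01826237] 18.65
29 0.11467112163335103 0.16312377970339698
lean 4.5399213
```

View pics/c10.png

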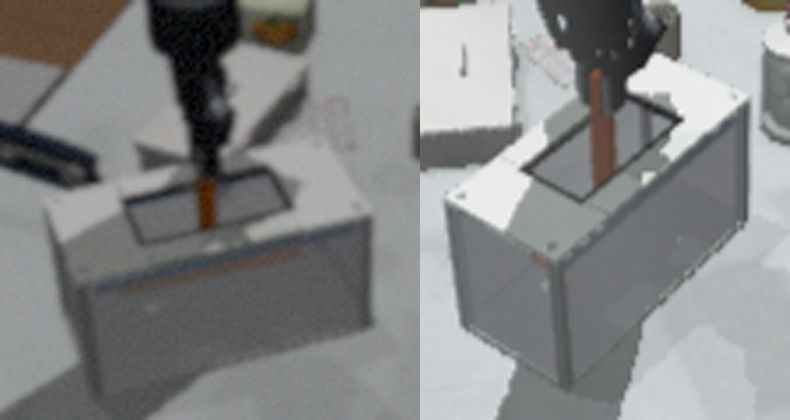

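```bash
python3 - <<'E'
from h import *
s=env.sense(); y=np.radians(-6.3); u=np.array([np.cos(y),np.sin(y),0]); n=np.array([-np.sin(y),np.cos(y),0])
for f in ('Ld',):
    im=load(f)[0].astype(int); d=im[:,:,2]-im[:,:,0]; k=((d>12)).astype('u1'); k[:184]=0;k[205:]=0;k[:,:252]=0;k[:,316:]=0
    ys,xs=np.nonzero(k); w=d[ys,xs]
    cols=np.unique(xs); cy=np.array([np.average(ys[xs==c],weights=w[xs==c]) for c in cols]); print(cols.min(),cols.max(),len(xs))
    P=vplane(f,np.c_[cols,cy],s['tcp_pos']-.013*n,y); t=(P-[.5363,.2805,0])@u
    L=cv2.fitLine(np.c_[t,P[:,2]].astype('f4'),cv2.DIST_HUBER,0,.01,.01).ravel()
    print('ends',t.min(),t.max(),'z mid',P[:,2].mean(),'tilt',np.degrees(np.arctan(L[1]/L[0])))
s=env.sense(); print((s['tcp_pos']-[.5363,.2805,0])@u)
E
```

```text
263 310 88
ends -0.07335756957298127 0.0782353802075135 z mid 0.07318937794840605 tilt -0.42553028
0.0018828028084328647
```

```bash
python3 -c "
from cell import env
s=env.sense();print(s['tcp_pos'],s['ft_force'],abs(s['qd']).max(),s['finger_gap'],s['time_s']);print(env.close_job())"
```

```text
[0.53818604 0.28042569 0.17229333] [-0.1213527  -0.48212626 -0.33556122] 0.0022080401364148166 0.2010791672776708 18.75
the job is handed in; nothing more can be done
None
```

The splint is inside the curing chamber, level and still held by its stem. I handed the job in at about 19 s of the 53 s allowed.

**How it was done:**
- **Tilting:** The tool cannot tilt, so I tilted the splint within the grip. I gripped the stem lightly (20 N) and swung it about its end in the mould cavity to about 23°.
- **Entry:** I carried it over, passed the low end down through the opening and slid it under the lid. The high end followed with no contact force measured.
- **Levelling:** I levelled it by raising it gently against the underside of the lid, then lowered it to mid height.

**Last checks:**
- **Tilt:** The strip, seen through the clear wall, is level to about 0.4°. A rough fit on the short visible piece of stem gave 4.5°. I set that aside because only about 2 cm of stem was in view.
- **Height:** The strip's centre is at about 68 mm from the arm pose, or up to about 73 mm by camera. Halfway is 68 mm.
- **Position:** It is within about 2 mm of the centre of the opening.
- **Contact:** The force on the tool was near zero, so it is touching nothing in the chamber.

**Lid contact:** Levelling did touch the lid. The wrist force was mostly 3–4 N and reached about 13 N when both ends met the lid, after which I backed off.

**Bystanders:** I saw nothing touch the bottles, plaster roll or stapler, but I did not measure their positions again at the end.

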